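Clear the board rack and lock it one hole wider

TASK

The adjustable board rack has to be made ready for a wider circuit board. Slide the green board straight up out of its slots by its upper edge and stand it in the groove of the wooden block, letting go only when its lower edge is down on the groove's floor. Then pull up the red locking plunger, slide the movable cheek outward (away from the fixed cheek) to the next hole, let the pin go fully home there, and finish while still gripping the red knob with the pin home; do not disturb the other things on the table.

Things in the scene. Friction and masses are not known exactly. Their poses are not given: they have to be found in the camera images.
- rack: Fixed board rack, base 100 (x) x 290 (y) x 10 mm; origin: centre of underside, z up. Index bar along y, top z = 24 mm, 11 mm holes at y = +10, -30, -70, -110 mm. Fixed black cheek at y = +115 to +129; movable one at y = +11 to +25, slides along -y (outward). Cheeks 78 mm wide in x, tops at z = 95 mm. The board stands in their middle slots (x = 0, 6 mm wide) on ledges at z = 30 mm.
- carriage (a joint): Slide of the movable cheek along the rack's -y, in m: 0 at the start (pin in the hole at y = -30 mm), +0.040 with the pin in the next hole outward (y = -70 mm); range -0.042 to +0.082. About 2.5 N of friction; stays where it is left; moves only with the pin out of its hole.
- plunger (a joint): Lift of the spring plunger with its red knob, in m: 0 = pin home (10 mm deep); clear of the holes above 0.010; stop at 0.016. The spring pushes down with 6 N at 0, 10 N at the stop. Let down between holes, the rounded pin rides on the bar at 0.010 and drops into a hole it comes over (1.5 mm play each way).
- knob: Red round knob of the plunger: upright cylinder, 24 mm diameter, 26 mm tall; origin at its centre, on the pin's axis, 81 mm above the table with the pin home. It rides with the movable cheek at rack x = 0, 41 mm outward of its outer face, over a steel turret of 18 mm diameter that ends at z = 61 mm. Fingers fit best closing along the rack's x. z up.
- next_hole (a point): Centre of the mouth of the next hole, where the pin must go: rack x = 0, y = -70 mm, z = 24 mm.
- board: Green board, loose, 4 mm thick (x), 100 mm wide (y), 95 mm tall (z), 90 g. Origin: centre of its lower edge. An aluminium strip 9 mm thick (x), 88 mm long (y), 82 to 95 mm above the lower edge, runs along the top: grip its middle, fingers closing along x. In the rack the top edge is 125 mm above the table, 30 mm above the cheeks; it must rise over 66 mm to be out.
- board_center (a point): Centre of the board, half-way up (47.5 mm above its lower edge, 41 mm below the middle of the stiffener strip), with the board's axes.
- stand: Pale wooden block with one groove, fixed to the table: 60 (x) x 116 (y) x 48 mm (z); the groove runs the whole length along y at x = 0, is 14 mm wide with flared lips, open at the ends, its floor 10 mm above the table. Origin: centre of the underside; z up. The board stands in it with its width along y, either way round, and may lean a little against a wall.
- groove (a point): Centre of the groove's floor, 10 mm above the table, with the block's axes.
- bogie: Bystander: small brass drive bogie with dark wheels, 70x69x31 mm, behind the work; leave alone. Origin: centre of its underside.
- receiver: Bystander: small black box with a red top patch, 38x61x17 mm, behind the work; leave alone. Origin: centre of its underside.
There are look-alikes about, which are no part of the job. Of the things like the board, leave any that is black; of the rest the larger one is meant.

How it is judged:
By the outcome, as a careful person would: the job done as asked, in the order asked, and still so for the second after the job is handed in, while the arm keeps its last pose, push and grip.
It also fails if it takes over 51 s, if anything falls off the work surface, if the arm or the gripper's body presses on something with over 40 N, if the wrist force passes 120 N, or if a joint passes its speed limit or range.

ROBOT

A 7-joint arm with a two-finger parallel gripper is mounted at the origin on a cart in front of the work surface, level with it; the furniture and walls round the work are solid. World frame = base frame: x ahead of the robot, y to its left, z up, the work surface at z = 0. Lengths are in m, angles in rad, forces in N, time in s.
With the tool pointing down it reaches from about 0.425 to 0.925 m from the base axis. Payload 6.8 kg.
Tool frame: the origin (TCP) lies on the centre line of the jaws, within the pads' length; the fingertips stand 17 mm ahead of it and the grasp point (between the pads) lies 2 mm behind it; z points along the fingers, x is the direction in which the jaws open and shut, and the axes are right-handed (so a half turn about z gives the same grasp; the last joint's range is limited). The gripper opens to 85 mm and grips with 20 to 120 N. Pads are 22 mm wide; open, the fingers measure 114 mm over their backs; the gripper's body (76 mm by 85 mm) begins 54 mm behind the grasp point. The pads swing forward as they close: fully open they stand 13 mm farther back than shut.
Start: joints at [1.156, 0.477, 0.022, 1.555, -0.011, 1.109, -0.083], TCP at [0.204, -0.643, 0.248] pointing down, gripper open.
Joint ranges: [-2.96, 2.96], [-0.34, 2.1], [-1.41, 1.46], [0.24, 2.44], [-1.37, 4.51], [0.17, 1.92], [-2.96, 2.96]. Speed limits (rad/s): [2.39, 2.39, 3.14, 3.14, 3.14, 3.14, 3.14].

INTERFACE

Orientations are given as a rotation vector (axis times angle).
In Python, from bench import r gives the robot as it stands.
- The arm moves only by the tool arm_command, never from a script. Its argument "increments" is a list of rows, each a list of 3 entries, a list of its own where there are three numbers: the shift along the world's x, y, z in m, then the turn, a rotation vector about the world's x, y, z in rad, then the opening in per cent of the stroke, from 0 (shut) to 100 (fully open). A call has 1 to 10 rows; each row is the pose to reach, as a shift and turn from the pose commanded when the call began; what a row does not reach only later rows make up. A row lasts 1/10 s, in which the tool goes at most 50 mm and 8.59 degrees, less where a joint would pass 70% of its speed; a pose out of reach is approached as far as the arm can. A call with a gripper value outside its range is refused whole. The fingers move at their own pace and stop on an object; "newtons" is the grip in N (left out, the last holds). Time passes only in rows, so rows that repeat a pose let the fingers close. It gives the time, the measured TCP pose, the force and the opening at its end, in the units of the state.
- r.get_obs(): the state, without advancing time (a new reading comes with each control period).
- r.grab_frame(name): name is "scene" or "top" or "wrist"; returns the picture (420x560x3 uint8, blue, green, red); there is no depth.
- r.camera_model(name): a dict with "camera_matrix" (3x3 intrinsics, pixels), "camera_from_world" (4x4, takes a point from world to camera coordinates). Camera axes: x right, y down, z forward; pixel columns grow to the right and rows downward; lengths in m; the calibration is good to about 2 mm. A picture is of the moment at which its call begins: read the wrist's pose just before it. camera_model takes no time and is no camera call; for the wrist camera it gives the pose at the moment of the call.
- r.hand_in(): hands the job in, once; it reports no verdict.
The state is a dict: "clock": time; "joints": joint angles; "qvel": joint speeds; "tau": joint torques, N m; "tcp_pos": TCP position; "orientation": TCP orientation; "contact_force": force on the tool from outside, world axes, zero at the start; "moment": the same for the moment, N m; "grip_width": finger opening in m.
Only numpy, scipy, OpenCV 4.12 (cv2) and the standard library are available. Lean on these libraries where they do the work, as an engineer would, in place of code of your own. Each camera call takes 0.05 s, during which the arm holds its last target. There are 200 camera calls.

## Working session

There is one attempt and no reset: what is moved stays moved. The work goes in short steps, Python scripts to look and compute and a tool call to move; the robot and the scene stay as the last step left them, time stands still between calls to the robot, and variables do not carry over. Pictures are saved under pics/ and viewed, about 8 in all and at most 12, crops included, and the job is handed in when it is done.

Besides the shell and the picture viewer there is one more tool, called after ">>>" as name([rows], argument=value, ...), one row to a line, values as JSON. arm_command: Moves the arm, as the interface text tells. Its arguments: {"type":"object","properties":{"increments":{"type":"array","items":{"type":"array"}},"newtons":{"type":"number"}},"required":["increments"]}

```bash
mkdir -p pics; ls; python3 - <<'E'
from bench import r
import cv2,numpy as np
for n in ("scene","top"):
    cv2.imwrite(f"pics/{n}0.png",r.grab_frame(n))
    m=r.camera_model(n); print(n,np.round(m["camera_matrix"],1).tolist(),np.round(m["camera_from_world"],3).tolist())
o=r.get_obs();print(o)
E
```

```text
pics
scene [[432.7, 0.0, 279.9], [0.0, 432.7, 209.8], [0.0, 0.0, 1.0]] [[-0.791, -0.611, 0.021, 0.413], [-0.337, 0.407, -0.849, 0.22], [0.51, -0.679, -0.528, 0.71], [0.0, 0.0, 0.0, 1.0]]
top [[489.9, 0.0, 279.0], [0.0, 489.9, 213.8], [0.0, 0.0, 1.0]] [[-0.028, -0.999, -0.02, 0.046], [-0.992, 0.03, -0.124, 0.511], [0.125, 0.016, -0.992, 1.043], [0.0, 0.0, 0.0, 1.0]]
{'clock': 0.1, 'joints': array([ 1.15591501,  0.47772501,  0.02232294,  1.55635378, -0.01150789,
        1.10928991, -0.08310258]), 'qvel': array([-0.00118177,  0.00028903,  0.00035873, -0.00144102,  0.00114564,
        0.00089742, -0.00064831]), 'tau': array([ 4.46158054e-03, -5.97760749e+01,  1.61356397e+00, -2.81955135e+01,
        1.27914129e-02,  5.02770519e-03,  1.99739766e-06]), 'tcp_pos': array([ 0.20369675, -0.6430008 ,  0.24741694]), 'orientation': array([-2.53408470e+00,  1.85538032e+00,  2.18082309e-03]), 'contact_force': array([-0.16811401, -0.59735498,  0.04473958]), 'moment': array([ 0.02793691, -0.01943643,  0.02313037]), 'grip_width': 0.08537884749631897}
```

View pics/scene0.png

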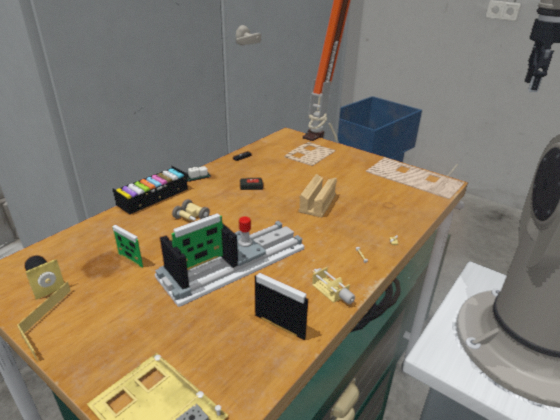

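View pics/top0.png

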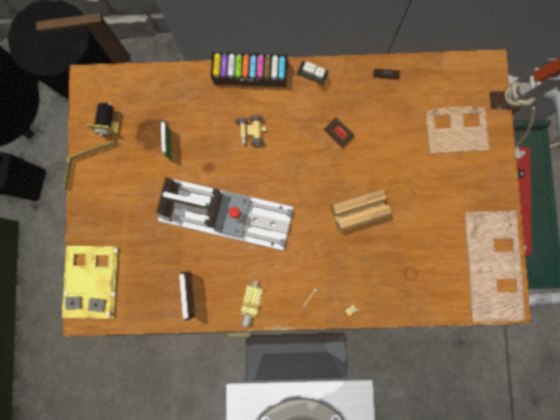

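Three things look like the board. The green one in the rack is at scene (198,240) / top (193,203), and is larger. A small loose green one is at scene (128,245) / top (165,140). The black one is at scene (282,305) / top (185,295). I choose the one in the rack. The red knob is at top (234,212) and the wooden block at top (361,210); the receiver's red patch, top (340,131), is not the knob.

```bash
cat > h.py <<'E'
import cv2,numpy as np
from bench import r
def cam(n):
    m=r.camera_model(n); return np.array(m["camera_matrix"]),np.array(m["camera_from_world"])
def ray(c,uv):
    K,T=c; d=T[:3,:3].T@np.linalg.solve(K,[uv[0],uv[1],1]); return -T[:3,:3].T@T[:3,3],d
def plane(c,uv,z):
    o,d=ray(c,uv); return o+d*(z-o[2])/d[2]
def proj(c,p):
    K,T=c; q=K@(T[:3,:3]@np.asarray(p)+T[:3,3]); return q[:2]/q[2]
def tri(c1,u1,c2,u2):
    o1,d1=ray(c1,u1);o2,d2=ray(c2,u2)
    s=np.linalg.lstsq(np.c_[d1,-d2],o2-o1,rcond=None)[0]
    a,b=o1+d1*s[0],o2+d2*s[1]; return (a+b)/2,np.linalg.norm(a-b)
E
python3 - <<'E'
from h import *
t=cv2.imread("pics/top0.png");s=cv2.imread("pics/scene0.png");ct,cs=cam("top"),cam("scene")
def red(i,box):
    x0,y0,x1,y1=box;h=cv2.cvtColor(i[y0:y1,x0:x1],cv2.COLOR_BGR2HSV)
    m=((h[...,0]<8)|(h[...,0]>172))&(h[...,1]>150)&(h[...,2]>80)
    y,x=np.nonzero(m);return x.mean()+x0,y.mean()+y0,len(x),np.ptp(x)+1,np.ptp(y)+1
a=red(t,(220,195,250,230));b=red(s,(232,210,258,240));print(a,b)
print("knob tri",tri(ct,a[:2],cs,b[:2]),"plane.088",plane(ct,a[:2],.088))
# rack base: bright low-sat pixels
h=cv2.cvtColor(t,cv2.COLOR_BGR2HSV)
m=(h[...,1]<70).astype(np.uint8)*255; roi=np.zeros_like(m);roi[172:255,150:300]=255
m=cv2.morphologyEx(m&roi,cv2.MORPH_CLOSE,np.ones((5,5)))
c=max(cv2.findContours(m,0,1)[0],key=cv2.contourArea);R=cv2.minAreaRect(c);print(R)
P=[plane(ct,p,.010) for p in cv2.boxPoints(R)];print(np.round(P,3))
# stand
hh=h[190-10:240,325:400];
crop=np.hstack([cv2.resize(t[170:255,150:300],None,fx=3,fy=3,interpolation=2),cv2.resize(t[170:255,315:415],None,fx=3,fy=3,interpolation=2)])
crop2=cv2.resize(s[170:310,150:350],None,fx=2.5,fy=2.5,interpolation=2)
crop2=np.hstack([crop2,np.zeros((350,250,3),np.uint8)])
cv2.imwrite("pics/c1.png",np.vstack([crop[:, :750],crop2[:, :750]]))
E
```

```text
(np.float64(234.16666666666666), np.float64(212.11111111111111), 72, np.int64(10), np.int64(9)) (np.float64(244.41772151898735), np.float64(223.64556962025316), 158, np.int64(12), np.int64(16))
knob tri (array([0.51312205, 0.12483096, 0.08363021]), np.float64(0.0030135077699651853)) plane.088 [0.51130821 0.12345475 0.088     ]
((224.63677978515625, 213.56851196289062), (130.87338256835938, 45.28575897216797), 13.038657188415527)
[[ 0.507  0.309  0.01 ]
 [ 0.607  0.286  0.01 ]
 [ 0.531 -0.002  0.01 ]
 [ 0.433  0.024  0.01 ]]
```

View pics/c1.png

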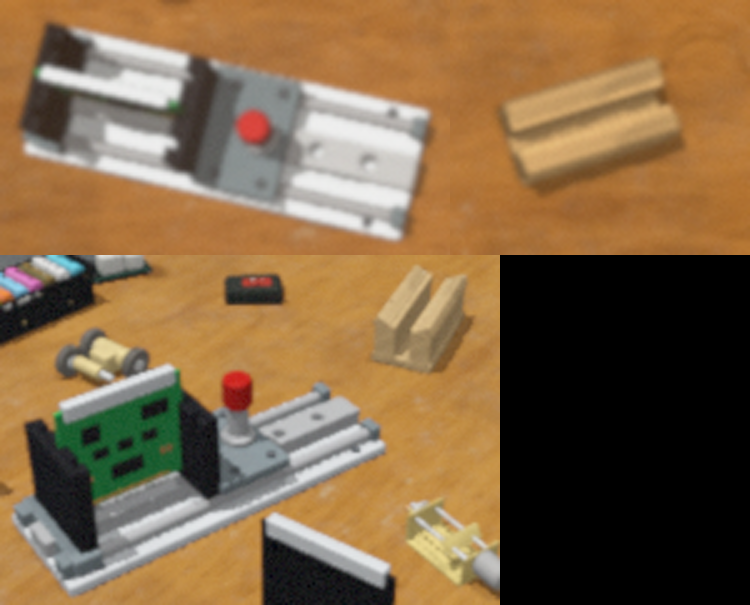

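The crop confirms the choice: the green board with its aluminium strip stands in the rack, and the groove shows in the block. The knob is at rack y = -30, which matches the base outline (100 x 294 mm measured). Next: the strip ends and the stand.

```bash
python3 - <<'E'
from h import *
from scipy.spatial.transform import Rotation as Ro
t=cv2.imread("pics/top0.png");ct=cam("top")
for z in (.125,):
    a,b=plane(ct,(163.3,195),z),plane(ct,(209.3,202.7),z);d=a-b;print("strip",a,b,(a+b)/2,np.linalg.norm(d),np.degrees(np.arctan2(d[0],d[1])))
h=cv2.cvtColor(t,cv2.COLOR_BGR2HSV)
for p in [(345,203),(375,197),(355,220),(400,230),(330,180)]: print(p,h[p[1],p[0]])
roi=np.zeros(h.shape[:2],np.uint8);roi[180:240,322:402]=255
m=cv2.inRange(h,(0,0,100),(25,150,255))&roi
m=cv2.morphologyEx(m,cv2.MORPH_CLOSE,np.ones((7,7)))
c=max(cv2.findContours(m,0,1)[0],key=cv2.contourArea);R=cv2.minAreaRect(c);print(R)
P=np.array([plane(ct,p,.048) for p in cv2.boxPoints(R)]);print(np.round(P,3),P.mean(0))
g=[plane(ct,(x/3+165,y/3+170),.035) for x,y in ((513,140),(663,97))];print("groove px",np.round(g,3))
o=r.get_obs();print(Ro.from_rotvec(o["orientation"]).as_matrix().round(3))
K,T=cam("wrist");print(K.round(0),(-T[:3,:3].T@T[:3,3]).round(3),T[:3,:3].round(2),o["tcp_pos"])
E
```

```text
strip [0.54575684 0.2625538  0.125     ] [0.52709149 0.16933599 0.125     ] [0.53642417 0.2159449  0.125     ] 0.09506816160458807 11.322805881815444
(345, 203) [ 17 120 204]
(375, 197) [ 17 122 178]
(355, 220) [ 17 125 208]
(400, 230) [ 15 175 175]
(330, 180) [ 15 171 170]
((361.1239013671875, 209.41285705566406), (30.171531677246094, 56.89488220214844), 73.3007583618164)
[[ 0.53  -0.079  0.048]
 [ 0.562 -0.199  0.048]
 [ 0.498 -0.214  0.048]
 [ 0.467 -0.095  0.048]] [ 0.51417985 -0.14683044  0.048     ]
groove px [[ 0.501 -0.093  0.035]
 [ 0.53  -0.204  0.035]]
[[ 0.302 -0.953 -0.001]
 [-0.953 -0.302  0.002]
 [-0.002  0.    -1.   ]]
[[314.   0. 277.]
 [  0. 314. 210.]
 [  0.   0.   1.]] [ 0.28  -0.619  0.373] [[ 0.3  -0.95 -0.  ]
 [-0.91 -0.29  0.31]
 [-0.29 -0.09 -0.95]] [ 0.20369675 -0.6430008   0.24741694]
```

>>> arm_command([
  [[0.29, 0.49, 0.03], [0, 0, 1.52], 50],
  [[0.29, 0.49, 0.03], [0, 0, 1.52], 50],
  [[0.29, 0.49, 0.03], [0, 0, 1.52], 50],
  [[0.29, 0.49, 0.03], [0, 0, 1.52], 50],
  [[0.29, 0.49, 0.03], [0, 0, 1.52], 50],
  [[0.29, 0.49, 0.03], [0, 0, 1.52], 50],
  [[0.29, 0.49, 0.03], [0, 0, 1.52], 50],
  [[0.29, 0.49, 0.03], [0, 0, 1.52], 50],
  [[0.29, 0.49, 0.03], [0, 0, 1.52], 50],
  [[0.29, 0.49, 0.03], [0, 0, 1.52], 50],
], newtons=40)

```text
clock: 1.1
tcp_pos: [0.4586, -0.212, 0.2747]
orientation: [3.118, 0.379, -0.0]
contact_force: [0.2, 0.3, -0.6]
grip_width: 0.0424
```

>>> arm_command([
  [[0.04, 0.06, 0], [0, 0, 0.015], 50],
  [[0.04, 0.06, 0], [0, 0, 0.015], 50],
  [[0.04, 0.06, 0], [0, 0, 0.015], 50],
  [[0.04, 0.06, 0], [0, 0, 0.015], 50],
])

```text
clock: 1.5
tcp_pos: [0.4978, -0.1539, 0.2742]
orientation: [-3.117, -0.394, 0.002]
contact_force: [-0.8, -0.4, -0.2]
grip_width: 0.0429
```

```bash
python3 - <<'E'
from h import *
from scipy.spatial.transform import Rotation as Ro
cw=cam("wrist");o=r.get_obs();cv2.imwrite("pics/w1.png",r.grab_frame("wrist"));np.savez("w1.npz",K=cw[0],T=cw[1])
print(o["clock"],o["tcp_pos"],o["joints"].round(2),o["qvel"].round(2))
for z in(.01,.048):print(proj(cw,(.514,-.147,z)))
E
```

```text
1.5 [ 0.49782081 -0.15385933  0.27419683] [ 0.63  0.24 -0.52  1.86  0.14  1.07  0.3 ] [ 0.03 -0.01  0.03  0.01  0.    0.    0.  ]
[289.92996804 171.87753521]
[291.22829467 178.29401958]
```

View pics/w1.png

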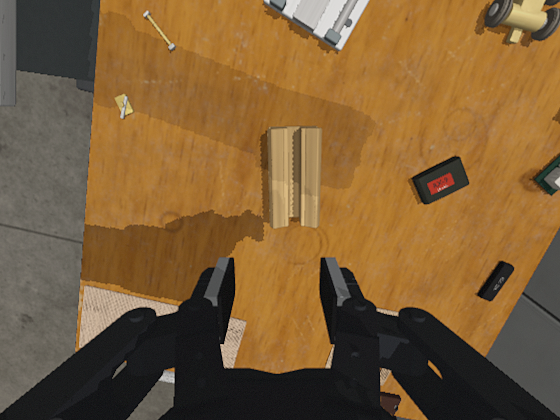

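The wrist view shows the block upright in the picture, at columns 268–322 and rows 127–227. Its groove runs from about (295,128) to (296,226).

```bash
python3 - <<'E'
from h import *
d=np.load("w1.npz");c=(d["K"],d["T"]);w=cv2.imread("pics/w1.png")
P=[plane(c,p,.048) for p in((268,128),(322,127),(319,227),(273,227))];P=np.array(P);print(P.round(4),P.mean(0).round(4),[np.linalg.norm(P[i]-P[(i+1)%4]).round(4) for i in range(4)])
g=[plane(c,p,.048) for p in((295,129),(296.3,226))];e=g[0]-g[1];print(np.round(g,4),np.linalg.norm(e),np.degrees(np.arctan2(-e[0],e[1])),(g[0]+g[1])/2)
gray=cv2.cvtColor(w,cv2.COLOR_BGR2GRAY)
for y in(140,160,180,200,215):print(y,gray[y-1:y+2,262:328].mean(0).astype(int).tolist())
E
```

```text
[[ 0.475  -0.0996  0.048 ]
 [ 0.5315 -0.084   0.048 ]
 [ 0.5619 -0.1961  0.048 ]
 [ 0.5084 -0.2099  0.048 ]] [ 0.5192 -0.1474  0.048 ] [np.float64(0.0586), np.float64(0.1162), np.float64(0.0552), np.float64(0.1152)]
[[ 0.5037 -0.0933  0.048 ]
 [ 0.5352 -0.2017  0.048 ]] 0.11284438286431929 16.21007810812858 [ 0.51940601 -0.14748143  0.048     ]
140 [65, 69, 68, 65, 65, 81, 94, 98, 96, 134, 152, 160, 161, 159, 156, 155, 155, 157, 158, 157, 160, 146, 164, 174, 174, 163, 153, 153, 157, 157, 145, 104, 85, 91, 93, 91, 86, 77, 62, 125, 163, 167, 166, 125, 134, 146, 144, 142, 140, 140, 142, 145, 146, 146, 146, 162, 152, 137, 133, 121, 106, 105, 106, 104, 102, 104]
160 [65, 67, 66, 65, 62, 65, 89, 99, 100, 106, 143, 159, 160, 158, 155, 152, 151, 154, 157, 158, 159, 142, 162, 173, 174, 168, 140, 147, 159, 157, 136, 98, 86, 92, 93, 92, 86, 76, 64, 123, 160, 164, 163, 124, 133, 144, 142, 139, 137, 139, 142, 145, 146, 146, 151, 164, 146, 133, 132, 113, 106, 108, 108, 108, 108, 108]
180 [90, 83, 84, 83, 83, 79, 98, 108, 115, 112, 148, 161, 167, 166, 163, 153, 150, 153, 158, 160, 161, 148, 166, 17
[... 157 characters left out ...]
39, 132, 121, 111, 110, 112, 112, 112, 112, 113]
200 [104, 81, 78, 80, 83, 85, 73, 90, 103, 106, 125, 149, 160, 162, 159, 152, 149, 149, 152, 158, 166, 169, 166, 179, 189, 181, 138, 144, 164, 177, 160, 124, 112, 118, 119, 120, 104, 79, 87, 149, 180, 189, 172, 145, 146, 147, 143, 138, 139, 142, 146, 155, 156, 166, 184, 161, 136, 124, 120, 117, 112, 113, 117, 120, 122, 122]
215 [116, 89, 81, 83, 83, 85, 85, 92, 101, 108, 104, 149, 163, 165, 162, 156, 151, 148, 152, 159, 163, 164, 163, 176, 183, 176, 143, 156, 177, 179, 171, 133, 114, 116, 118, 117, 103, 77, 93, 153, 180, 191, 154, 143, 151, 149, 143, 140, 139, 144, 151, 156, 155, 162, 163, 144, 130, 124, 127, 127, 124, 119, 117, 119, 122, 123]
```

>>> arm_command([
  [[0.035, 0.37, 0], [0, 0, -0.505], 50],
  [[0.035, 0.37, 0], [0, 0, -0.505], 50],
  [[0.035, 0.37, 0], [0, 0, -0.505], 50],
  [[0.035, 0.37, 0], [0, 0, -0.505], 50],
  [[0.035, 0.37, 0], [0, 0, -0.505], 50],
  [[0.035, 0.37, 0], [0, 0, -0.505], 50],
  [[0.035, 0.37, 0], [0, 0, -0.505], 50],
  [[0.035, 0.37, 0], [0, 0, -0.505], 50],
  [[0.035, 0.37, 0], [0, 0, -0.505], 50],
  [[0.035, 0.37, 0], [0, 0, -0.505], 50],
])

```text
clock: 2.55
tcp_pos: [0.5333, 0.2151, 0.2741]
orientation: [3.115, -0.399, -0.001]
contact_force: [0.5, -0.6, -0.3]
grip_width: 0.0428
```

```bash
python3 - <<'E'
from h import *
cw=cam("wrist");o=r.get_obs();cv2.imwrite("pics/w2.png",r.grab_frame("wrist"));np.savez("w2.npz",K=cw[0],T=cw[1])
print(o["clock"],o["tcp_pos"],o["orientation"],o["joints"].round(2),np.abs(o["qvel"]).max())
print(proj(cw,(.5365,.219,.125)))
E
```

```text
2.55 [0.5333265  0.21513293 0.27411326] [ 3.11507706e+00 -3.98539871e-01 -9.58763914e-04] [-0.    0.35 -0.62  1.74  0.23  1.12 -0.95] 0.032515211543646616
[277.86699853 194.72456261]
```

View pics/w2.png

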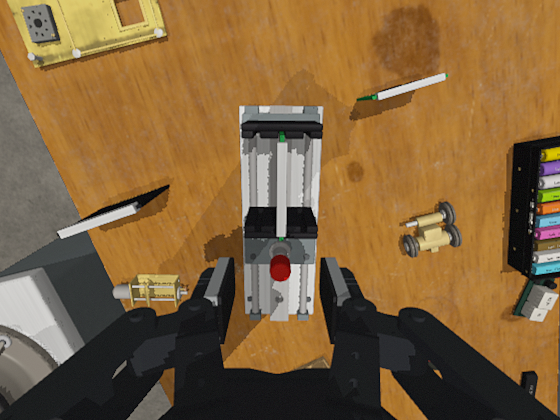

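The wrist view shows the board's strip at column 282, rows 141–238. The red knob is at (280,268), and the rack is nearly upright in the picture.

```bash
python3 - <<'E'
from h import *
d=np.load("w2.npz");c=(d["K"],d["T"]);w=cv2.imread("pics/w2.png")
h=cv2.cvtColor(w,cv2.COLOR_BGR2HSV);gray=cv2.cvtColor(w,cv2.COLOR_BGR2GRAY)
for y in(150,170,190,220,232):print(y,gray[y-1:y+2,268:296].mean(0).astype(int).tolist())
print(gray[132:250,280:284].mean(1).astype(int).tolist())
hk=h[240:290,262:300];m=((hk[...,0]<8)|(hk[...,0]>172))&(hk[...,1]>140)&(hk[...,2]>60)
y,x=np.nonzero(m);print("knob",x.min()+262,x.max()+262,y.min()+240,y.max()+240)
# top face: brighter
for yy in range(252,286,3):print(yy,w[yy,280].tolist())
E
```

```text
150 [125, 113, 111, 101, 96, 99, 97, 94, 80, 168, 197, 198, 195, 194, 194, 192, 190, 196, 200, 141, 89, 94, 87, 135, 184, 190, 186, 200]
170 [138, 113, 100, 96, 98, 101, 98, 95, 79, 175, 197, 195, 192, 192, 192, 191, 191, 198, 176, 164, 165, 164, 163, 184, 193, 192, 191, 191]
190 [122, 119, 104, 96, 98, 101, 97, 94, 97, 178, 195, 192, 190, 189, 190, 189, 191, 196, 154, 155, 164, 163, 170, 187, 194, 192, 190, 191]
220 [18, 16, 17, 16, 15, 10, 14, 0, 99, 184, 194, 189, 186, 187, 190, 190, 194, 197, 127, 0, 12, 18, 18, 17, 20, 18, 19, 18]
232 [24, 26, 24, 32, 34, 28, 13, 0, 110, 184, 193, 188, 185, 188, 189, 191, 200, 166, 78, 6, 19, 26, 26, 27, 28, 29, 31, 30]
[54, 60, 53, 89, 102, 98, 102, 101, 98, 94, 140, 186, 198, 195, 194, 194, 194, 194, 194, 193, 194, 193, 193, 193, 193, 193, 193, 193, 193, 192, 192, 192, 192, 192, 192, 192, 192, 192, 192, 192, 191, 192, 191, 191, 191, 190, 191, 191, 191, 191, 190, 190, 191, 190, 190, 190, 189, 190, 189, 189, 189, 190, 189, 189, 189, 189, 188, 189, 189, 189, 188, 188, 189, 189, 189, 188, 189, 188, 188, 188, 188, 188, 188, 188, 188, 188, 188, 188, 188, 188, 188, 188, 188, 188, 188, 188, 188, 188, 188, 188, 189, 188, 189, 195, 166, 99, 97, 89, 71, 72, 86, 100, 102, 102, 95, 82, 77, 77]
knob 270 290 255 280
252 [83, 84, 84]
255 [1, 4, 88]
258 [8, 11, 88]
261 [8, 10, 87]
264 [13, 19, 126]
267 [18, 22, 134]
270 [15, 23, 135]
273 [13, 21, 133]
276 [15, 21, 133]
279 [9, 16, 130]
282 [155, 160, 168]
285 [172, 176, 179]
```

```bash
python3 - <<'E'
from h import *
d=np.load("w2.npz");c=(d["K"],d["T"])
a,b=plane(c,(281.9,142.5),.125),plane(c,(281.2,236),.125);e=a-b;m=(a+b)/2
print(a,b,m,np.linalg.norm(e),np.degrees(np.arctan2(e[0],e[1])))
k=plane(c,(280.3,272),.094);print("knob",k,np.degrees(np.arctan2((m-k)[0],(m-k)[1])),np.linalg.norm(m-k))
E
```

```text
[0.55154697 0.26315184 0.125     ] [0.52939285 0.1790714  0.125     ] [0.54046991 0.22111162 0.125     ] 0.08695013214764223 14.761208336012063
knob [0.51504112 0.12534393 0.094     ] 14.870368610537103 0.103822316492585
```

>>> arm_command([
  [[0.006, 0.006, -0.05], [0, 0, -0.004], 45],
  [[0.006, 0.006, -0.09], [0, 0, -0.004], 45],
  [[0.006, 0.006, -0.12], [0, 0, -0.004], 45],
  [[0.006, 0.006, -0.12], [0, 0, -0.004], 45],
  [[0.006, 0.006, -0.12], [0, 0, -0.004], 45],
])

```text
clock: 3.1
tcp_pos: [0.5398, 0.2203, 0.1551]
orientation: [3.114, -0.408, -0.0]
contact_force: [0.0, -0.7, 0.9]
grip_width: 0.0382
```

>>> arm_command([
  [[0, 0.001, -0.02], [0, 0, 0], 45],
  [[0, 0.001, -0.04], [0, 0, 0], 45],
  [[0, 0.001, -0.04], [0, 0, 0], 45],
  [[0, 0.001, -0.04], [0, 0, 0], 45],
])

```text
clock: 3.5
tcp_pos: [0.5404, 0.2231, 0.1166]
orientation: [-3.114, 0.406, -0.003]
contact_force: [0.3, 0.1, 0.6]
grip_width: 0.0384
```

```bash
python3 - <<'E'
from h import *
w=r.grab_frame("wrist");cv2.imwrite("pics/w3.png",w[80:420,100:460]);print(r.get_obs()["tcp_pos"],r.get_obs()["contact_force"])
E
```

```text
[0.54047464 0.22345926 0.11679013] [ 0.47930196 -0.17716454  0.36345265]
```

View pics/w3.png

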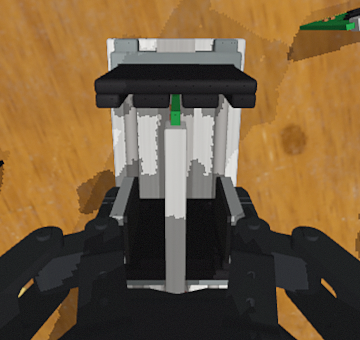

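The fingers at crop columns 125 and 231 straddle the strip, which is at column 176, so they are centred. I close now.

>>> arm_command([
  [[0, -0.001, -0.001], [0, 0, 0], 0],
  [[0, -0.001, -0.001], [0, 0, 0], 0],
  [[0, -0.001, -0.001], [0, 0, 0], 0],
  [[0, -0.001, -0.001], [0, 0, 0], 0],
  [[0, -0.001, -0.001], [0, 0, 0], 0],
  [[0, -0.001, -0.001], [0, 0, 0], 0],
], newtons=45)

```text
clock: 4.15
tcp_pos: [0.5398, 0.2223, 0.1146]
orientation: [-3.115, 0.405, -0.002]
contact_force: [-0.2, -1.8, 7.6]
grip_width: 0.0081
```

>>> arm_command([
  [[0, 0, 0.01], [0, 0, 0], 0],
  [[0, 0, 0.025], [0, 0, 0], 0],
  [[0, 0, 0.04], [0, 0, 0], 0],
  [[0, 0, 0.04], [0, 0, 0], 0],
])

```text
clock: 4.55
tcp_pos: [0.5405, 0.2233, 0.1567]
orientation: [-3.113, 0.404, -0.006]
contact_force: [0.3, 0.8, -0.4]
grip_width: 0.0083
```

>>> arm_command([
  [[0, 0, 0.025], [0, 0, 0], 0],
  [[0, 0, 0.055], [0, 0, 0], 0],
  [[0, 0, 0.09], [0, 0, 0], 0],
  [[0, 0, 0.09], [0, 0, 0], 0],
  [[0, 0, 0.09], [0, 0, 0], 0],
])

```text
clock: 5.05
tcp_pos: [0.5394, 0.2223, 0.2443]
orientation: [-3.115, 0.404, -0.003]
contact_force: [-0.8, -0.6, -1.1]
grip_width: 0.0085
```

```bash
python3 - <<'E'
from h import *
w=r.grab_frame("scene");cv2.imwrite("pics/s1.png",cv2.resize(w[130:330,120:370],None,fx=2.4,fy=2.4));o=r.get_obs();print(o["tcp_pos"],o["contact_force"],o["moment"],o["grip_width"])
E
```

```text
[0.53881039 0.22181638 0.2430916 ] [-0.62345673 -0.05038815 -0.32528294] [ 0.0190282   0.02920388 -0.02964062] 0.008405883021899471
```

View pics/s1.png

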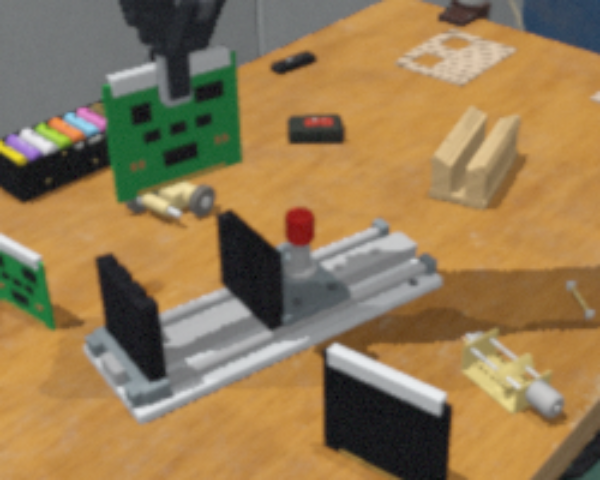

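The board is out and hangs square from the grip. I carry it to the block.

>>> arm_command([
  [[-0.002, -0.03, 0], [0, 0, 0.04], 0],
  [[-0.004, -0.07, 0], [0, 0, 0.1], 0],
  [[-0.007, -0.115, 0], [0, 0, 0.16], 0],
  [[-0.01, -0.16, 0], [0, 0, 0.22], 0],
  [[-0.012, -0.205, 0], [0, 0, 0.28], 0],
  [[-0.015, -0.25, 0], [0, 0, 0.34], 0],
  [[-0.017, -0.295, 0], [0, 0, 0.4], 0],
  [[-0.02, -0.335, 0], [0, 0, 0.46], 0],
  [[-0.022, -0.37, 0], [0, 0, 0.523], 0],
  [[-0.022, -0.37, 0], [0, 0, 0.523], 0],
])

```text
clock: 6.1
tcp_pos: [0.5151, -0.1543, 0.2415]
orientation: [3.115, 0.403, -0.006]
contact_force: [-0.2, -0.6, -0.4]
grip_width: 0.0083
```

>>> arm_command([
  [[0, 0, 0], [0, 0, 0], 0],
  [[0, 0, 0], [0, 0, 0], 0],
])

```text
clock: 6.3
tcp_pos: [0.5169, -0.1464, 0.2428]
orientation: [-3.112, -0.417, 0.002]
contact_force: [-0.3, 0.1, -1.2]
grip_width: 0.0081
```

```bash
python3 - <<'E'
from h import *
o=r.get_obs();print(o["tcp_pos"],o["orientation"],2*np.degrees(np.arctan2(o["orientation"][1],o["orientation"][0])),o["grip_width"])
cw=cam("wrist");np.savez("w4.npz",K=cw[0],T=cw[1]);w=r.grab_frame("wrist");cv2.imwrite("pics/w4.png",w)
for y in (0.058,-.058):
    import math;a=math.radians(15.2);p=(.517-math.sin(a)*y,-.1475+math.cos(a)*y)
    print(y,proj(cw,(*p,.048)))
E
```

```text
[ 0.51685361 -0.14636798  0.24280534] [-3.11246691e+00 -4.16810135e-01  1.81136135e-03] -344.74507911583805 0.008067196337979957
0.058 [275.74620104 131.5808151 ]
-0.058 [275.80145808 239.34377724]
```

View pics/w4.png

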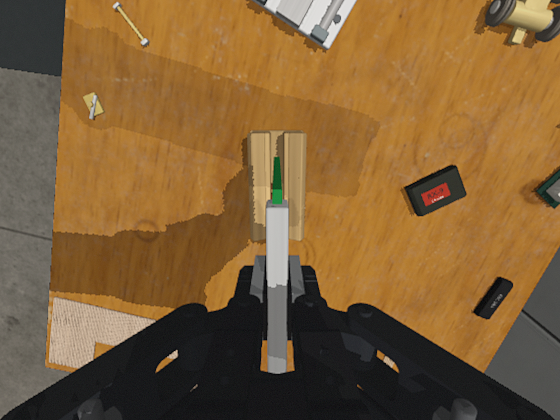

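The board's lower edge and strip at column 277 line up with the groove, whose middle is also at 277. I lower it.

>>> arm_command([
  [[0.001, -0.001, -0.03], [0, 0, 0], 0],
  [[0.001, -0.001, -0.06], [0, 0, 0], 0],
  [[0.001, -0.001, -0.09], [0, 0, 0], 0],
  [[0.001, -0.001, -0.11], [0, 0, 0], 0],
  [[0.001, -0.001, -0.12], [0, 0, 0], 0],
  [[0.001, -0.001, -0.13], [0, 0, 0], 0],
  [[0.001, -0.001, -0.135], [0, 0, 0], 0],
  [[0.001, -0.001, -0.135], [0, 0, 0], 0],
])

```text
clock: 7.15
tcp_pos: [0.5183, -0.1485, 0.1086]
orientation: [-3.114, -0.416, -0.0]
contact_force: [0.9, -0.8, -1.2]
grip_width: 0.008
```

>>> arm_command([
  [[0, 0, -0.004], [0, 0, 0], 0],
  [[0, 0, -0.008], [0, 0, 0], 0],
  [[0, 0, -0.012], [0, 0, 0], 0],
  [[0, 0, -0.012], [0, 0, 0], 0],
])

```text
clock: 7.55
tcp_pos: [0.5178, -0.1488, 0.0962]
orientation: [-3.114, -0.415, 0.001]
contact_force: [-0.3, -0.9, -1.0]
grip_width: 0.0081
```

>>> arm_command([
  [[0, 0, -0.001], [0, 0, 0], 0],
  [[0, 0, -0.002], [0, 0, 0], 0],
  [[0, 0, -0.003], [0, 0, 0], 0],
  [[0, 0, -0.003], [0, 0, 0], 0],
])

```text
clock: 7.95
tcp_pos: [0.519, -0.1487, 0.0947]
orientation: [3.113, 0.415, 0.002]
contact_force: [-1.6, 0.4, 8.4]
grip_width: 0.0083
```

Contact came at TCP z = 94.7 mm with +8 N. I had predicted 94.6 mm, so the lower edge is on the floor. I release and look.

>>> arm_command([
  [[0, 0, 0], [0, 0, 0], 20],
  [[0, 0, 0], [0, 0, 0], 35],
  [[0, 0, 0], [0, 0, 0], 45],
  [[0, 0, 0], [0, 0, 0], 45],
  [[0, 0, 0.02], [0, 0, 0], 45],
  [[0, 0, 0.06], [0, 0, 0], 45],
  [[0, 0, 0.1], [0, 0, 0], 45],
  [[0, 0, 0.13], [0, 0, 0], 45],
  [[0, 0, 0.13], [0, 0, 0], 45],
  [[0, 0, 0.13], [0, 0, 0], 45],
])

```text
clock: 8.95
tcp_pos: [0.5182, -0.149, 0.2239]
orientation: [3.113, 0.414, 0.001]
contact_force: [-0.1, -0.7, -0.8]
grip_width: 0.0383
```

```bash
python3 - <<'E'
from h import *
o=r.get_obs();print(o["tcp_pos"],o["orientation"],o["contact_force"])
w=r.grab_frame("scene");w2=r.grab_frame("wrist")
cv2.imwrite("pics/s2.png",np.hstack([cv2.resize(w[100:300,150:400],None,fx=1.6,fy=1.6),cv2.resize(w2[80:320,130:430],None,fx=4/3,fy=4/3)]))
E
```

```text
[ 0.51823375 -0.14900255  0.22388799] [3.11334106e+00 4.14423351e-01 1.33454205e-03] [-0.09578501 -0.68345447 -0.76954907]
```

View pics/s2.png

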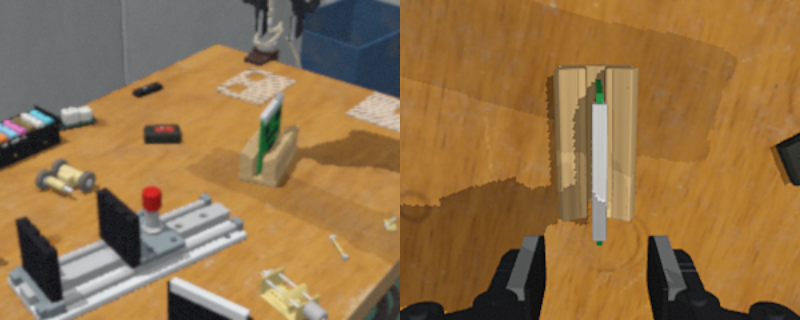

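The board stands in the groove with its ends level and the fingers are clear. Next, the knob.

>>> arm_command([
  [[-0.0035, 0.274, 0], [0, 0, -0.524], 50],
  [[-0.0035, 0.274, 0], [0, 0, -0.524], 50],
  [[-0.0035, 0.274, 0], [0, 0, -0.524], 50],
  [[-0.0035, 0.274, 0], [0, 0, -0.524], 50],
  [[-0.0035, 0.274, 0], [0, 0, -0.524], 50],
  [[-0.0035, 0.274, 0], [0, 0, -0.524], 50],
  [[-0.0035, 0.274, 0], [0, 0, -0.524], 50],
  [[-0.0035, 0.274, 0], [0, 0, -0.524], 50],
  [[-0.0035, 0.274, -0.05], [0, 0, -0.524], 50],
  [[-0.0035, 0.274, -0.09], [0, 0, -0.524], 50],
])

```text
clock: 10.05
tcp_pos: [0.5148, 0.1229, 0.1318]
orientation: [3.114, -0.41, 0.001]
contact_force: [0.7, 0.6, -0.5]
grip_width: 0.0426
```

>>> arm_command([
  [[0, 0, 0], [0, 0, 0], 50],
  [[0, 0, 0], [0, 0, 0], 50],
])

```text
clock: 10.25
tcp_pos: [0.5144, 0.1239, 0.1334]
orientation: [3.114, -0.408, -0.003]
contact_force: [1.6, -0.1, 1.2]
grip_width: 0.0427
```

```bash
python3 - <<'E'
from h import *
o=r.get_obs();print(o["tcp_pos"],2*np.degrees(np.arctan(o["orientation"][1]/o["orientation"][0])))
c=cam("wrist");w=r.grab_frame("wrist");cv2.imwrite("pics/w5.png",w)
p=proj(c,(.5148,.125,.094));print(p)
h=cv2.cvtColor(w,cv2.COLOR_BGR2HSV);m=((h[...,0]<8)|(h[...,0]>172))&(h[...,1]>140)&(h[...,2]>60)
n,l,s,ce=cv2.connectedComponentsWithStats(m.astype(np.uint8));print(s[1:][s[1:,4]>60],)
cx=int(p[0]);
for y in range(int(p[1])-30,int(p[1])+40,3):print(y,w[y,cx].tolist(),end=' ')
E
```

```text
[0.51441648 0.12390729 0.1333699 ] -14.931578569810375
[275.06865401 250.45380124]
[[ 255  220   40   48 1523]
 [ 514  372   21   16  184]]
220 [0, 1, 115] 223 [8, 14, 110] 226 [10, 13, 112] 229 [8, 16, 112] 232 [12, 17, 148] 235 [27, 35, 177] 238 [19, 23, 171] 241 [17, 25, 171] 244 [17, 24, 171] 247 [12, 23, 170] 250 [16, 21, 170] 253 [14, 20, 170] 256 [18, 24, 169] 259 [15, 19, 169] 262 [14, 20, 168] 265 [13, 23, 171] 268 [56, 57, 124] 271 [93, 95, 96] 274 [91, 94, 95] 277 [90, 93, 95] 280 [92, 94, 96] 283 [117, 121, 123] 286 [115, 118, 120] 289 [116, 118, 120]
```

The knob top is centred at (274.7,249.8), against (275.1,250.5) predicted. I descend and grip.

>>> arm_command([
  [[0, 0.001, -0.02], [0, 0, 0], 50],
  [[0, 0.001, -0.04], [0, 0, 0], 50],
  [[0, 0.001, -0.055], [0, 0, 0], 50],
  [[0, 0.001, -0.055], [0, 0, 0], 50],
])

```text
clock: 10.7
tcp_pos: [0.5146, 0.1257, 0.0784]
orientation: [3.115, -0.406, -0.001]
contact_force: [0.4, -0.2, 0.8]
grip_width: 0.0429
```

>>> arm_command([
  [[0, 0, 0], [0, 0, 0], 15],
  [[0, 0, 0], [0, 0, 0], 15],
  [[0, 0, 0], [0, 0, 0], 15],
  [[0, 0, 0], [0, 0, 0], 15],
  [[0, 0, 0], [0, 0, 0], 15],
], newtons=60)

```text
clock: 11.2
tcp_pos: [0.5142, 0.1268, 0.0801]
orientation: [3.115, -0.405, -0.0]
contact_force: [-4.6, -0.1, 6.6]
grip_width: 0.0222
```

>>> arm_command([
  [[-0.001, 0, 0.004], [0, 0, 0], 15],
  [[-0.001, 0, 0.008], [0, 0, 0], 15],
  [[-0.001, 0, 0.012], [0, 0, 0], 15],
  [[-0.001, 0, 0.014], [0, 0, 0], 15],
  [[-0.001, 0, 0.014], [0, 0, 0], 15],
])

```text
clock: 11.7
tcp_pos: [0.5138, 0.1262, 0.0928]
orientation: [-3.115, 0.406, -0.001]
contact_force: [1.0, 1.9, -9.7]
grip_width: 0.0221
```

Lifted about 13 mm with 9.7 N, which agrees with the spring. I slide outward.

>>> arm_command([
  [[-0.0015, -0.006, 0], [0, 0, 0], 15],
  [[-0.0031, -0.012, 0], [0, 0, 0], 15],
  [[-0.0046, -0.0175, 0], [0, 0, 0], 15],
  [[-0.0061, -0.023, 0], [0, 0, 0], 15],
  [[-0.0077, -0.029, 0], [0, 0, 0], 15],
  [[-0.0077, -0.029, 0], [0, 0, 0], 15],
])

```text
clock: 12.3
tcp_pos: [0.5055, 0.0954, 0.0924]
orientation: [3.113, -0.408, -0.001]
contact_force: [1.9, -2.1, -9.9]
grip_width: 0.022
```

>>> arm_command([
  [[-0.001, -0.004, 0], [0, 0, 0], 15],
  [[-0.0019, -0.0072, 0], [0, 0, 0], 15],
  [[-0.0019, -0.0072, 0], [0, 0, 0], 15],
  [[-0.0019, -0.0072, 0], [0, 0, 0], 15],
])

```text
clock: 12.7
tcp_pos: [0.504, 0.0895, 0.0926]
orientation: [3.114, -0.406, -0.0]
contact_force: [1.3, -0.3, -9.4]
grip_width: 0.0222
```

>>> arm_command([
  [[-0.0003, -0.0012, 0], [0, 0, 0], 15],
  [[-0.0003, -0.0012, -0.002], [0, 0, 0], 15],
  [[-0.0003, -0.0012, -0.004], [0, 0, 0], 15],
  [[-0.0003, -0.0012, -0.006], [0, 0, 0], 15],
  [[-0.0003, -0.0012, -0.006], [0, 0, 0], 15],
])

```text
clock: 13.2
tcp_pos: [0.5038, 0.089, 0.0864]
orientation: [-3.115, 0.405, 0.0]
contact_force: [1.7, 0.9, -8.9]
grip_width: 0.0222
```

>>> arm_command([
  [[0, 0, -0.003], [0, 0, 0], 15],
  [[0, 0, -0.006], [0, 0, 0], 15],
  [[0, 0, -0.008], [0, 0, 0], 15],
  [[0, 0, -0.008], [0, 0, 0], 15],
  [[0, 0, -0.008], [0, 0, 0], 15],
])

```text
clock: 13.7
tcp_pos: [0.5041, 0.0892, 0.0801]
orientation: [3.115, -0.405, 0.002]
contact_force: [-4.7, 0.7, 10.7]
grip_width: 0.022
```

```bash
python3 - <<'E'
from h import *
s=r.grab_frame("scene");cs=cam("scene");s0=cv2.imread("pics/scene0.png")
o=r.get_obs();print(o["tcp_pos"],o["contact_force"],o["grip_width"])
def red(i,p):
    x0,y0=int(p[0])-14,int(p[1])-18;h=cv2.cvtColor(i[y0:y0+36,x0:x0+28],cv2.COLOR_BGR2HSV)
    m=((h[...,0]<8)|(h[...,0]>172))&(h[...,1]>150)&(h[...,2]>60);y,x=np.nonzero(m);return x.mean()+x0,y.min()+y0,y.max()+y0,len(x)
for i,k in((s0,(.5148,.125)),(s,(.5148-.0102,.125-.0387))):
    print("pred",proj(cs,(*k,.081)),proj(cs,(*k,.068)),proj(cs,(*k,.094)),"ride bottom",proj(cs,(*k,.078)),red(i,proj(cs,(*k,.081))))
cv2.imwrite("pics/s3.png",np.hstack([cv2.resize(s[180:300,150:320],None,fx=4,fy=4)]))
E
```

```text
[0.50408954 0.08915535 0.08006248] [-4.53297518  0.62580848 11.13229059] 0.02236538528752788
pred [244.50839363 224.63322899] [244.65586249 230.1156062 ] [244.35851141 219.06113093] ride bottom [244.54263698 225.90627695] (np.float64(244.41772151898735), np.int64(216), np.int64(231), 158)
pred [261.20698201 218.12338058] [261.21969803 223.52474325] [261.19406299 212.63578781] ride bottom [261.20993432 219.37742799] (np.float64(256.27272727272725), np.int64(211), np.int64(224), 44)
```

View pics/s3.png

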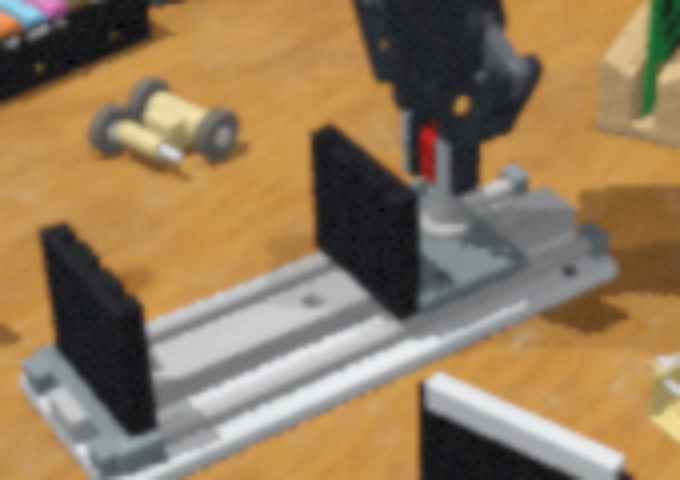

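The knob's lower rim is at row 224 (home predicts 223.5, riding on the bar 219.4), so the pin looks home. I also nudge it sideways, to check that it is locked.

>>> arm_command([
  [[-0.0008, -0.003, 0], [0, 0, 0], 15],
  [[-0.0008, -0.003, 0], [0, 0, 0], 15],
  [[-0.0008, -0.003, 0], [0, 0, 0], 15],
])

```text
clock: 14.05
tcp_pos: [0.5034, 0.0867, 0.0801]
orientation: [-3.115, 0.405, -0.002]
contact_force: [-3.6, 2.4, 9.5]
grip_width: 0.0222
```

>>> arm_command([
  [[0.0008, 0.003, 0], [0, 0, 0], 15],
  [[0.0008, 0.003, 0], [0, 0, 0], 15],
  [[0.0008, 0.003, 0], [0, 0, 0], 15],
  [[0.0008, 0.003, 0], [0, 0, 0], 15],
])

```text
clock: 14.45
tcp_pos: [0.504, 0.089, 0.0801]
orientation: [3.115, -0.406, 0.002]
contact_force: [-4.4, 0.1, 10.8]
grip_width: 0.0223
```

That moved 2.5 mm with 2.4 N, which the play could explain, so it settles nothing. I nudge a bit further.

>>> arm_command([
  [[-0.0015, -0.0055, 0], [0, 0, 0], 15],
  [[-0.0015, -0.0055, 0], [0, 0, 0], 15],
  [[-0.0015, -0.0055, 0], [0, 0, 0], 15],
])

```text
clock: 14.75
tcp_pos: [0.5032, 0.086, 0.0801]
orientation: [-3.112, 0.403, -0.004]
contact_force: [-2.0, 7.1, 6.5]
grip_width: 0.0219
```

>>> arm_command([
  [[0.0011, 0.0042, 0], [0, 0, 0], 15],
  [[0.0011, 0.0042, 0], [0, 0, 0], 15],
  [[0.0011, 0.0042, 0], [0, 0, 0], 15],
  [[0.0011, 0.0042, 0], [0, 0, 0], 15],
])

```text
clock: 15.15
tcp_pos: [0.5038, 0.0883, 0.0801]
orientation: [-3.115, 0.405, -0.002]
contact_force: [-3.6, 2.2, 10.6]
grip_width: 0.0222
```

It is blocked after about 3 mm, the hole's total play, at 7 N, and the height stays at the home value. So the pin is home and locked. One last check of the board and the bystanders by numbers, then hand in.

```bash
python3 - <<'E'
from h import *
t=r.grab_frame("top");t0=cv2.imread("pics/top0.png")
for n,(x0,y0,x1,y1) in dict(bogie=(230,108,272,150),receiver=(320,115,358,150),black=(175,265,197,322),small=(155,118,177,162)).items():
    print(n,cv2.absdiff(t,t0)[y0:y1,x0:x1].mean().round(1))
h=cv2.cvtColor(t,cv2.COLOR_BGR2HSV)[185:235,325:400];y,x=np.nonzero((h[...,1]<60)&(h[...,2]>150));c=cam("top")
print("strip on stand",plane(c,(x.mean()+325,y.mean()+185),.105),len(x))
o=r.get_obs();print(o["clock"],o["contact_force"],o["grip_width"])
r.hand_in()
E
```

```text
bogie 4.2
receiver 3.5
black 4.0
small 3.6
strip on stand [ 0.51839621 -0.15060989  0.105     ] 231
15.2 [-3.93019713  1.11287544 10.75153365] 0.02221909409543951
the job is handed in; nothing more can be done
```

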